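# Open a clamped casting mould with the air-valve lever and put its top half to dry

## Robot

A 6-joint arm with a two-finger parallel gripper is mounted at the origin on the work surface. World frame = base frame: x ahead of the robot, y to its left, z up, the work surface at z = 0. Lengths are in m, angles in rad, forces in N, time in s.
With the tool pointing down it reaches from about 0.325 to 0.775 m from the base axis. Payload 5.5 kg.
Tool frame: the origin (TCP) lies on the front face of the gripper's body, between the roots of the fingers; the fingertips stand 80 mm ahead of it and the grasp point (between the pads) lies 61 mm ahead of it; z points along the fingers, y is the direction in which the jaws open and shut (so a half turn about z gives the same grasp; the last joint's range is limited). The gripper opens to 88 mm and grips with 3 to 60 N. Pads are 20 mm wide; open, the fingers measure 115 mm over their backs; the gripper's body (75 mm by 178 mm) begins 61 mm behind the grasp point.
Start: joints at [1.248, 0.091, 1.231, -0, 1.82, -0.057], TCP at [0.158, 0.579, 0.303] pointing down, gripper open.
Joint ranges: [-2.87, 2.87], [-0.86, 2.18], [0.17, 2.46], [-1.51, 4.65], [0.06, 2.69], [-2.65, 2.65]. Speed limits (rad/s): [2.57, 2.57, 3.01, 3.14, 3.14, 3.14].

## Interface

Orientations are given as [roll, pitch, yaw] about the fixed x, y, z axes, in that order (R = Rz(yaw) Ry(pitch) Rx(roll)).
In Python, from plant import sensors, optics, job gives the robot as it stands. The module is installed in compiled form; this text tells all that it offers.
- The arm moves only by the tool arm_command, never from a script. Its argument "deltas" is text: rows parted by semicolons, each of 7 numbers parted by spaces: the turn, a rotation vector about the tool's x, y, z in degrees, then the shift along the tool's x, y, z in cm, then the closure, from 0 (fully open) to 1 (shut). In form: wx wy wz x y z hand; .... A call has 1 to 8 rows; each row shifts and turns the commanded pose from where the row before left it, along the tool's axes as they then stand; what a row does not reach is not made up. A row lasts 1/10 s, in which the tool goes at most 50 mm and 8.59 degrees, less where a joint would pass 70% of its speed; a pose out of reach is approached as far as the arm can. A call with a gripper value outside its range is refused whole. The fingers move at their own pace and stop on an object; "grip_force" is the grip in N (left out, the last holds). Time passes only in rows, so rows that do not move let the fingers close. It gives the time, the measured TCP pose, the force and the opening at its end, in the units of the state.
- sensors.state(): the state, without advancing time (a new reading comes with each control period).
- optics.grab_frame(name): name is "side" or "top"; returns (picture, depth): 384x512x3 uint8, blue, green, red; 384x512 float32, m along the optical axis (not along the pixel's ray), 0 where there is no reading.
- optics.camera_model(name): a dict with "fovy" (degrees; the focal length in pixels is half the picture's height over the tangent of half this angle, whatever the lens; pixels are square), "cx", "cy" (the principal point, pixels), "position" and "orientation" of the camera in the world. Camera axes: x right, y down, z forward; pixel columns grow to the right and rows downward; lengths in m; the calibration is good to about 2 mm. A picture is of the moment at which its call begins. camera_model takes no time and is no camera call.
- job.job_done(): hands the job in, once; it reports no verdict.
Trained networks look in the newest picture that a camera, given by its name, has taken for a name from the list of things; names that differ only in an ending like _2 or _b are one class to them, and where a whole thing is asked for, a point or a joint stands for the part that bears it (a point fixed in the world has none). Each returns a list of dicts, best first, with "p" (0 to 1); they miss things now and then, are a little off and sometimes report something else, mostly with a low value. They report only what shows in the picture. A call takes as long as a camera call. They do not tell look-alikes from the thing itself.
- optics.recognise(camera, name): "point" ([row, column] in pixels, amid what is visible of it).
- optics.outline_of(camera, name): "mask" (384x512 bool, what is visible of it) and "point" ([row, column] in pixels, amid what is visible of it).
The state is a dict: "time": time; "joints": joint angles; "qd": joint speeds; "tau": joint torques, N m; "tcp_pos": TCP position; "orientation": TCP orientation; "force": force on the tool from outside, world axes, zero at the start; "moment": the same for the moment, N m; "opening": finger opening in m.
Only numpy, scipy, OpenCV 4.12 (cv2) and the standard library are available. Lean on these libraries where they do the work, as an engineer would, in place of code of your own. Each camera call takes 0.05 s, during which the arm holds its last target. There are 200 camera calls.

## Task

The cast has set, so open the mould: push the red-ball valve lever right over towards the clamp's column and hold it there until the clamp head is all the way up, then let the lever spring back to the middle. Draw the tray fully out by its upright pull bar, lift the top half off by its neck and set it down gently, neck up and centred across both battens of the empty drying stand. Leave the lower half on the tray and everything else where it is.

Things in the scene. Friction and masses are not known exactly. Their poses are not given: they have to be found in the camera images.
- press: Fixed bench mould clamp at the robot's right: grey base plate, blue column (y -175 to -120 mm), top arm 280 mm up reaching to y +50, air cylinder, 405 mm high. Origin on the table under the cylinder's axis; z up; its y axis (about world +y, to the robot's left) is the way the tray runs out; x points away from the robot. Valve block 50 x 74 mm, 63 mm high, at x -170, y -20 mm.
- lever (a joint): Spring-centred upright valve lever, stem 11 mm thick, pivot parallel to the press's x at its point (-170, -20, 63) mm. In rad from its rest (itself within 0.04 of upright): grows to its stop at +0.42 as the ball is pushed along press -y (right, towards the column), which raises the clamp; -0.42 lowers it. Springs back to 0 when let go. About 15 N at the ball holds it at the stop.
- lever_ball (a point): Centre of the red ball, 34 mm in diameter, on top of the lever, 122 mm from the pivot; 185 mm above the table when upright.
- clamp (a joint): Clamp head height, m: 0 down on the mould, 0.050 fully up. Moves only while the lever is held over: about 3 s all the way with the lever at its stop, slower or not all the way if held less far; stays put when the lever is let go. Its open square frame, 114 mm outside, 78 inside, surrounds the mould's neck: while it is down the tray cannot come out.
- clamp_head (a point): Centre of the clamp head's crosshead (118 x 34 x 14 mm), 212 mm above the table when down, 262 mm when up; the square frame's underside is 87 mm below this point.
- tray (a joint): Sliding aluminium tray under the mould, value in m: 0 in, under the clamp; 0.180 fully out at its stop, moved along the press's +y. Needs 2 to 4 N. Stays where it is left.
- tray_bar (a point): Middle of the tray's pull bar: a round bar 12 mm thick lying along the press's x, 110 mm long, 98 mm above the table and 50 mm above the tray on two end posts; open underneath. It is 143 mm along press y from the mould's centre, leaving 62 mm clear between it and the mould, room to hook fingers in from above.
- tray_seat (a point): Point on the tray's top, 48 mm above the table, under the mould's centre.
- mould_low: Lower half of the round plaster mould, 150 mm in diameter, 50 mm high, 0.75 kg, loose on the tray; origin at the centre of its underside, z up.
- cap_neck (a point): Middle of the neck of the mould's loose top half (about 0.5 kg): plaster disc 146 mm in diameter, 26 mm thick, lying flat on the lower half, with an upright round hollow neck, diameter 54 tapering to 52 mm, 34 mm tall. The point is on its axis, 17 mm above the disc's top face, 17 below the neck's top, 43 above the disc's underside; z up.
- stand_free: Empty drying stand (fixed), on the robot's left: two parallel wooden battens, 20 mm wide and 170 mm long, with their level tops 75 mm above the table. Origin on the table under its centre; battens run along its y axis, their centre lines at x -50 and +50 mm; z up.
- stand_taken: A second stand just like it, occupied by another mould half; the two stands change places from time to time. Same frame.
- mould_other: Plaster mould half on the occupied stand, an open dish 136 mm in diameter, 46 mm high; origin under its centre. Leave alone.
- lid: Red bucket lid, 140 mm in diameter, 46 mm high, on the table; origin under its centre. Leave alone.
- scraper: Flat scraper with a black handle, about 200 mm long, 18 mm high, lying along its x. Leave alone.
- mallet: Rubber mallet lying on the table, 250 mm long, along its x, 52 mm high. Leave alone.
- sanding_block: Cork sanding block 110 x 60 x 22 mm. Leave alone.
There are look-alikes about, which are no part of the job. Leave any orange or turquoise look-alike of the part that bears cap_neck alone.

How it is judged:
On the way, in this order (a step that is already met when the one before it is completed fails the run):
1. the lever is held over towards the column until the clamp head is fully up (value of joint lever above 0.25 rad and value of joint clamp above 0.046 m), for 0.2 s.
2. the lever has sprung back to the middle and the clamp head stays up (value of joint lever between -0.1 and 0.1 rad and value of joint clamp above 0.046 m), for 0.3 s.
3. the tray is drawn fully out (value of joint tray above 0.17 m and horizontal distance between mould_low and tray_seat below 0.02 m and z of mould_low in the frame of tray_seat below 0.006 m and angle between mould_low's own z axis and vertical below 0.06 rad), for 0.2 s.
At the end, for the whole second after the job is handed in: Clamp up over 46 of 50 mm; lever within 0.10 rad of upright; tray out over 165 of 180 mm, lower half flat on it within 20 mm of its seat; top half level (0.06 rad), neck up, on both battens of the empty stand, within 25 mm of its centre across the battens and 40 mm along (all of step 2 and value of joint tray above 0.165 m and horizontal distance between mould_low and tray_seat below 0.02 m and z of mould_low in the frame of tray_seat below 0.006 m and angle between each of mould_low, cap_neck's own z axis and vertical below 0.06 rad and x of cap_neck in the frame of stand_free between -0.025 and 0.025 m and y of cap_neck in the frame of stand_free between -0.04 and 0.04 m and z of cap_neck in the frame of stand_free between 0.113 and 0.123 m); the robot touches nothing.
It fails at once if a bystander is moved by more than 30 mm (distance of any of mould_other, lid, scraper, mallet, sanding_block from where it was at the start of the episode above 0.03 m).
It fails at once if the top half is dropped or rammed onto the drying stand (over 60 N) (contact force between stand_free and anything else above 60 N).
It fails at once if the top half is tipped by more than 45 degrees (angle between cap_neck's own z axis and vertical above 0.785 rad).
It also fails if it takes over 67 s, if anything falls off the work surface, if the arm or the gripper's body presses on something with over 40 N, if the wrist force passes 120 N, or if a joint passes its speed limit or range.

## Working session

There is one attempt and no reset: what is moved stays moved. The work goes in short steps, Python scripts to look and compute and a tool call to move; the robot and the scene stay as the last step left them, time stands still between calls to the robot, and variables do not carry over. Pictures are saved under pics/ and viewed, about 8 in all and at most 12, crops included, and the job is handed in when it is done.

Besides the shell and the picture viewer there is one more tool, called after "Request:" as name(argument=value, ...), one argument or row to a line, values as JSON. arm_command: Moves the arm, as the interface text tells. Its arguments: {"type":"object","properties":{"deltas":{"type":"string"},"grip_force":{"type":"number"}},"required":["deltas"]}

```bash
mkdir -p pics
cat > h.py <<'E'
import numpy as np, cv2
from scipy.spatial.transform import Rotation as R
from plant import sensors, optics, job
def cam(n):
    m=optics.camera_model(n); f=192/np.tan(np.radians(m["fovy"])/2)
    o=np.array(m["orientation"],float)
    M=R.from_euler('xyz',o).as_matrix() if o.shape==(3,) else (o if o.shape==(3,3) else R.from_quat(o).as_matrix())
    return f,m["cx"],m["cy"],np.array(m["position"]),M
def cloud(n,d):
    f,cx,cy,p,M=cam(n); v,u=np.mgrid[:384,:512]
    return np.stack([(u-cx)/f*d,(v-cy)/f*d,d],-1)@M.T+p
def proj(n,P):
    f,cx,cy,p,M=cam(n); q=(np.array(P)-p)@M; return q[...,1]/q[...,2]*f+cy,q[...,0]/q[...,2]*f+cx
E
python3 - <<'E'
from h import *
np.set_printoptions(precision=3,suppress=True)
s=sensors.state(); print({k:np.round(v,3) for k,v in s.items()})
for n in("side","top"):
    print(n,optics.camera_model(n))
    im,d=optics.grab_frame(n); cv2.imwrite(f"pics/{n}0.png",im); np.save(n+"0.npy",d)
    C=cloud(n,d)
    for t in("lever_ball","clamp_head","tray_bar","cap_neck","mould_low","stand_free","stand_taken","mould_other"):
        for r in optics.outline_of(n,t)[:3]:
            m=r["mask"]&(d>0)
            if m.sum(): Q=C[m]; print(t,round(r["p"],2),np.round(r["point"]),m.sum(),np.median(Q,0),np.percentile(Q,3,axis=0),np.percentile(Q,97,axis=0))
print(sensors.state()["time"])
E
```

```text
{'time': np.float64(0.0), 'joints': array([ 1.248,  0.092,  1.232,  0.   ,  1.82 , -0.057]), 'qd': array([-0.001, -0.001, -0.001,  0.001,  0.001, -0.001]), 'tau': array([  0.001, -44.645, -40.645,   0.07 ,   0.029,  -0.   ]), 'tcp_pos': array([0.158, 0.579, 0.302]), 'orientation': array([-3.14 , -0.   ,  2.876]), 'force': array([-0.409,  0.201,  0.451]), 'moment': array([-0.009, -0.017,  0.058]), 'opening': np.float64(0.088)}
side {'fovy': 53.99820491073007, 'cx': 259.564091121164, 'cy': 194.25390435379484, 'position': array([-0.204, -0.601,  0.983]), 'orientation': array([-2.28 , -0.   , -0.894])}
lever_ball 0.69 [274. 318.] 261 [ 0.407 -0.315  0.138] [ 0.396 -0.327  0.067] [ 0.419 -0.3    0.201]
clamp_head 0.76 [230. 344.] 1037 [ 0.549 -0.308  0.136] [ 0.525 -0.36   0.123] [ 0.636 -0.249  0.336]
clamp_head 0.57 [248. 348.] 781 [ 0.557 -0.324  0.124] [ 0.511 -0.377  0.1  ] [ 0.605 -0.266  0.158]
tray_bar 0.74 [246. 314.] 1580 [ 0.553 -0.2    0.048] [ 0.495 -0.386  0.023] [ 0.665 -0.139  0.103]
tray_bar 0.39 [275. 318.] 322 [ 0.408 -0.315  0.123] [ 0.396 -0.329  0.064] [ 0.423 -0.297
[... 1648 characters left out ...]
 [ 0.608 -0.234  0.133]
mould_low 0.62 [190. 310.] 17 [ 0.549 -0.236  0.095] [ 0.521 -0.256  0.079] [ 0.572 -0.231  0.102]
stand_free 0.77 [230. 170.] 704 [0.408 0.31  0.069] [0.345 0.228 0.   ] [0.469 0.382 0.085]
stand_free 0.4 [180. 201.] 233 [0.594 0.226 0.067] [0.545 0.21  0.02 ] [0.662 0.366 0.085]
stand_taken 0.85 [180. 199.] 258 [0.587 0.228 0.068] [0.544 0.209 0.01 ] [0.661 0.368 0.085]
stand_taken 0.73 [192. 301.] 1088 [ 0.559 -0.206  0.049] [ 0.494 -0.369  0.038] [ 0.663 -0.152  0.105]
mould_other 0.63 [177. 180.] 873 [0.602 0.295 0.098] [0.54  0.232 0.078] [0.659 0.35  0.129]
mould_other 0.4 [190. 306.] 1116 [ 0.572 -0.207  0.049] [ 0.495 -0.369  0.036] [ 0.671 -0.152  0.105]
0.9
```

View pics/side0.png

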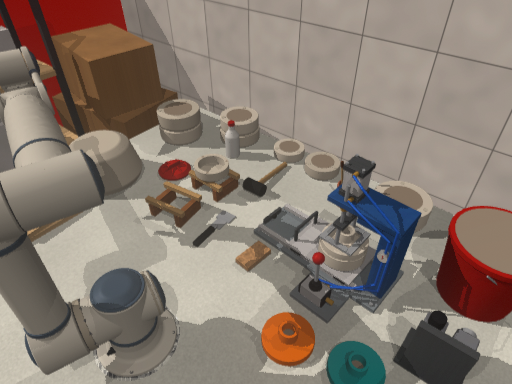

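View pics/top0.png

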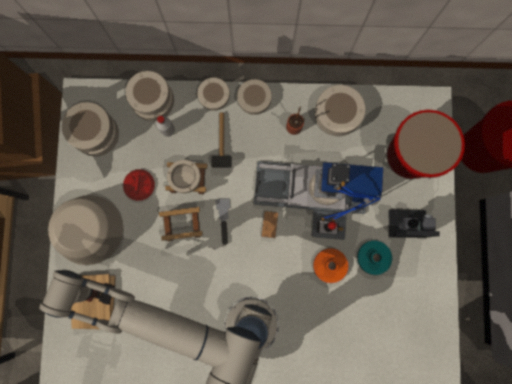

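The side picture shows the press with its red ball at (260,318). The empty stand is at (203,173), the taken one at (180,213) and the sanding block at (255,253). The orange and turquoise look-alikes are at the bottom. Next I'll measure the press and stand geometry.

Run:
```python
from h import *
np.set_printoptions(precision=4,suppress=True)
for n in("side","top"):
    d=np.load(n+"0.npy"); im=cv2.imread(f"pics/{n}0.png"); C=cloud(n,d); C[d<=0]=np.nan
    x,y,z=C[...,0],C[...,1],C[...,2]
    def box(a,b,c,e,f,g): return (x>a)&(x<b)&(y>c)&(y<e)&(z>f)&(z<g)
    hsv=cv2.cvtColor(im,cv2.COLOR_BGR2HSV)
    red=((hsv[...,0]<8)|(hsv[...,0]>172))&(hsv[...,1]>130)
    b=box(.36,.45,-.37,-.26,.15,.22)&red; Q=C[b]
    if len(Q)>5:
        from scipy.optimize import least_squares
        r=least_squares(lambda p:np.linalg.norm(Q-p,axis=1)-.017,Q.mean(0)-[0,0,.01],loss='soft_l1',f_scale=.002); print(n,"ball",len(Q),r.x,np.abs(r.fun).mean())
    b=box(.44,.72,-.24,-.1,.09,.112); Q=C[b]; print(n,"bar",len(Q),Q.mean(0),Q.min(0),Q.max(0))
    c=Q[:,:2]-Q[:,:2].mean(0); v=np.linalg.svd(c)[2][0]; v*=np.sign(v[0]); print("dir",np.degrees(np.arctan2(v[1],v[0])), "extent",np.percentile(c@v,[1,99]))
    b=box(.48,.62,-.4,-.22,.145,.17); Q=C[b]; print(n,"neck",len(Q),Q.min(0),Q.max(0),Q.mean(0))
    b=box(.42,.72,-.42,-.1,.04,.054); r=cv2.minAreaRect(C[b][:,:2].astype(np.float32)*1000); print("tray",r)
    b=box(.31,.51,.19,.41,.068,.085); Q=C[b]; r=cv2.minAreaRect(Q[:,:2].astype(np.float32)*1000); print(n,"stand",len(Q),Q.mean(0),np.median(Q[:,2]),r)
    im2=im.copy(); im2[b]=(255,0,255); cv2.imwrite(f"pics/{n}m.png",im2)
im=cv2.imread("pics/side0.png"); t=cv2.imread("pics/top0.png")
a=cv2.resize(im[150:320,235:435],(800,680))[:600]; 
a=cv2.resize(im[180:320,250:410],(640,560)); cv2.imwrite("pics/c1.png",a)
```

```text
side ball 110 [ 0.4137 -0.3093  0.1846] 0.000989594670095357
side bar 112 [ 0.5875 -0.163   0.1012] [ 0.5305 -0.1704  0.0924] [ 0.6511 -0.1547  0.1072]
dir -3.4819098052613042 extent [-0.0562  0.062 ]
side neck 140 [ 0.5292 -0.333   0.145 ] [ 0.6103 -0.2959  0.1689] [ 0.5702 -0.3137  0.1545]
tray ((552.01904296875, -267.36956787109375), (287.20751953125, 276.35260009765625), 9.559002876281738)
side stand 401 [0.4092 0.2975 0.0738] 0.07387915670088696 ((412.1255798339844, 301.1180419921875), (123.99666595458984, 171.4714813232422), 8.388228416442871)
top ball 57 [ 0.4087 -0.3069  0.1865] 0.0025490695023626807
top bar 99 [ 0.5837 -0.1748  0.1026] [ 0.5295 -0.2387  0.0904] [ 0.6477 -0.1523  0.1119]
dir 25.55411276374962 extent [-0.0616  0.06  ]
top neck 8 [ 0.5257 -0.3434  0.1453] [ 0.6084 -0.2503  0.1607] [ 0.5512 -0.2866  0.1498]
tray ((559.8101196289062, -248.74581909179688), (359.8985290527344, 219.66217041015625), 60.13595962524414)
top stand 357 [0.4068 0.3019 0.0753] 0.07494299929886727 ((408.4690246582031, 304.0195007324219), (120.39686584472656, 170.54295349121094), 8.830938339233398)
```

View pics/c1.png

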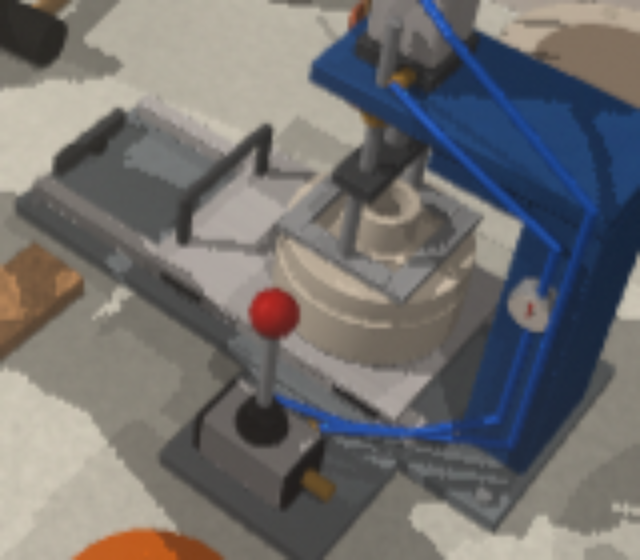

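The crop shows the clamp frame round the neck and the pull bar standing free in front of the mould. The fits agree on a press yaw of about -4°, with the ball at (0.412,-0.309,0.185) and the bar middle at (0.588,-0.163). I'll turn the tool to yaw 86°, so that tool x is press +y and tool y is press +x.

Request:
arm_command(
  deltas="0 0 7.88 0 0 0 1;0 0 7.88 0 0 0 1;0 0 7.88 0 0 0 1;0 0 7.88 0 0 0 1;0 0 7.88 0 0 0 1;0 0 7.88 0 0 0 1;0 0 7.88 0 0 0 1;0 0 7.88 0 0 0 1",
  grip_force=20,
)

```text
time: 1.7
tcp_pos: [0.1576, 0.5789, 0.3026]
orientation: [-3.142, 0.0, 1.77]
force: [0.6, 0.7, -0.2]
opening: 0.0271
```

Request:
arm_command(
  deltas="0 0 7.88 0 0 0 1;0 0 7.88 0 0 0 1;0 0 0 -3.4 3.2 0 1;0 0 0 -3.4 3.2 0 1;0 0 0 -3.4 3.2 0 1;0 0 0 -3.4 3.2 0 1;0 0 0 -3.4 3.2 0 1;0 0 0 -3.4 3.2 0 1",
)

```text
time: 2.5
tcp_pos: [0.3356, 0.3604, 0.3028]
orientation: [3.141, -0.001, 1.501]
force: [0.4, -0.3, 0.2]
opening: 0.0004
```

Run:
```python
from h import *
np.set_printoptions(precision=4,suppress=True)
d=np.load("side0.npy"); C=cloud("side",d); C=C[d>0]
c,s=np.cos(-.07),np.sin(-.07); q=C-[.578,-.306,0]; P=np.stack([c*q[:,0]+s*q[:,1],-s*q[:,0]+c*q[:,1],q[:,2]],1)
m=(P[:,0]>-.28)&(P[:,0]<-.03)&(P[:,1]>-.18)&(P[:,1]<.12)&(P[:,2]>.19)
for x in np.arange(-.28,-.03,.02):
    k=m&(abs(P[:,0]-x)<.01)
    if k.sum()>2: print(round(x,2),k.sum(),P[k].min(0),P[k].max(0))
```

```text
-0.18 38 [-0.18   -0.0274  0.1907] [-0.1701 -0.0016  0.2012]
-0.16 50 [-0.1699 -0.0305  0.19  ] [-0.1523 -0.0025  0.2033]
-0.06 630 [-0.0656 -0.167   0.1901] [-0.05    0.0468  0.3942]
-0.04 1391 [-0.05   -0.1732  0.1903] [-0.0301  0.0514  0.4013]
```

Request:
arm_command(
  deltas="0 0 0 -4.5 0.9 0 1;0 0 0 -4.5 0.9 0 1;0 0 0 -4.5 0.9 0 1;0 0 0 -4.5 0.9 0 1;0 0 0 -4.5 0.9 0 1;0 0 0 -4.5 0.9 0 1;0 0 0 -4.5 0.9 0 1;0 0 0 -4.5 0.9 0 1",
)

```text
time: 3.3
tcp_pos: [0.381, -0.004, 0.303]
orientation: [3.14, -0.0, 1.501]
force: [1.1, -0.0, 0.9]
opening: 0.0005
```

Request:
arm_command(
  deltas="0 0 0 -4.5 0.9 0 1;0 0 0 -4.5 0.9 0 1;0 0 0 -4.5 0.9 0 1;0 0 0 -4.5 0.9 0 1;0 0 0 -4.5 0.9 0 1;0 0 0 0 0 3 1;0 0 0 0 0 3.7 1;0 0 0 0 0 0 1",
)

```text
time: 4.1
tcp_pos: [0.4087, -0.2293, 0.23]
orientation: [-3.133, -0.005, 1.499]
force: [0.2, 0.3, -0.7]
opening: -0.0001
```

Run:
```python
from h import *
im,d=optics.grab_frame("side"); cv2.imwrite("pics/c2.png",cv2.resize(im[160:330,230:430],(800,680),interpolation=cv2.INTER_CUBIC)[80:])
print(sensors.state()["tcp_pos"])
```

```text
[ 0.40947734 -0.22938105  0.23337993]
```

View pics/c2.png

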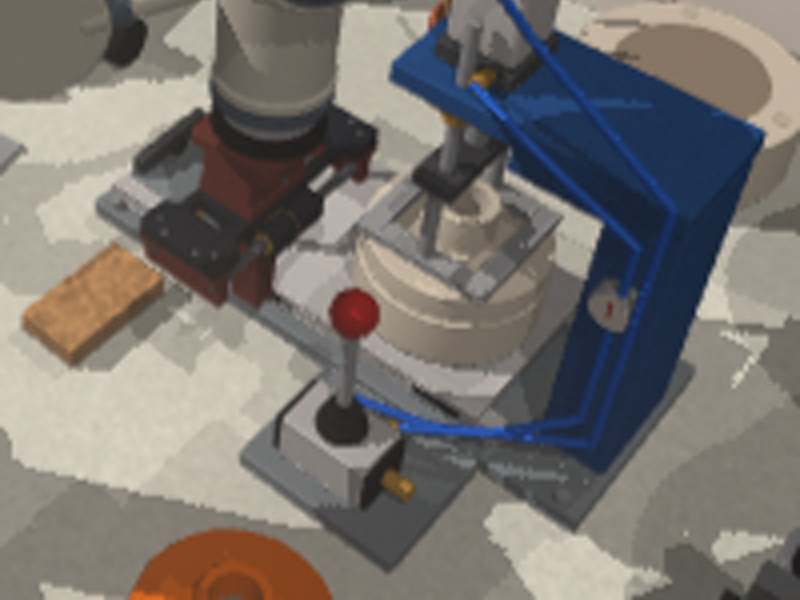

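The gripper stands left of the ball (353,314) and is clear of everything. Now I'll push.

Request:
arm_command(
  deltas="0 0 0 -2 0 0 1;0 0 0 -2 0 0 1;0 0 0 -1.5 0 0 1;0 0 0 -1.5 0 0 1;0 0 0 -1 0 0 1;0 0 0 -1 0 0 1;0 0 0 -0.5 0 0 1;0 0 0 0 0 0 1",
)

```text
time: 4.95
tcp_pos: [0.4047, -0.3232, 0.2361]
orientation: [3.14, -0.005, 1.503]
force: [3.5, 10.5, 1.8]
opening: 0.0006
```

Request:
arm_command(
  deltas="0 0 0 -0.5 0 0 1;0 0 0 -0.4 0 0 1;0 0 0 0 0 0 1;0 0 0 0 0 0 1",
)

```text
time: 5.35
tcp_pos: [0.4042, -0.3306, 0.2346]
orientation: [-3.141, -0.008, 1.504]
force: [3.7, 14.3, -2.2]
opening: 0.0002
```

Request:
arm_command(
  deltas="0 0 0 -0.2 0 0 1;0 0 0 0 0 0 1;0 0 0 0 0 0 1;0 0 0 0 0 0 1;0 0 0 0 0 0 1;0 0 0 0 0 0 1;0 0 0 0 0 0 1;0 0 0 0 0 0 1",
)

```text
time: 6.15
tcp_pos: [0.4041, -0.3323, 0.2342]
orientation: [-3.141, -0.009, 1.505]
force: [4.4, 13.2, -3.3]
opening: 0.0005
```

Request:
arm_command(
  deltas="0 0 0 0 0 0 1;0 0 0 0 0 0 1;0 0 0 0 0 0 1;0 0 0 0 0 0 1;0 0 0 0 0 0 1;0 0 0 0 0 0 1;0 0 0 0 0 0 1;0 0 0 0 0 0 1",
)

```text
time: 6.95
tcp_pos: [0.4041, -0.3324, 0.2342]
orientation: [-3.141, -0.009, 1.504]
force: [4.5, 13.6, -4.3]
opening: 0.0
```

Request:
arm_command(
  deltas="0 0 0 0 0 0 1;0 0 0 0 0 0 1;0 0 0 0 0 0 1;0 0 0 0 0 0 1;0 0 0 0 0 0 1;0 0 0 0 0 0 1;0 0 0 0 0 0 1;0 0 0 0 0 0 1",
)

```text
time: 7.75
tcp_pos: [0.4041, -0.3324, 0.2342]
orientation: [-3.141, -0.009, 1.504]
force: [4.6, 14.1, -4.2]
opening: 0.0005
```

Request:
arm_command(
  deltas="0 0 0 0 0 0 1;0 0 0 0 0 0 1;0 0 0 0 0 0 1;0 0 0 0 0 0 1;0 0 0 0 0 0 1;0 0 0 0 0 0 1;0 0 0 0 0 0 1;0 0 0 0 0 0 1",
)

```text
time: 8.55
tcp_pos: [0.4041, -0.3324, 0.2342]
orientation: [-3.141, -0.009, 1.504]
force: [5.1, 13.3, -4.2]
opening: 0.0002
```

```bash
cat >> h.py <<'E'
def press(C):
    c,s=np.cos(-.07),np.sin(-.07); q=C-[.578,-.306,0]
    return np.stack([c*q[...,0]+s*q[...,1],-s*q[...,0]+c*q[...,1],q[...,2]],-1)
E
python3 - <<'E'
from h import *
im,d=optics.grab_frame("side"); cv2.imwrite("pics/c3.png",cv2.resize(im[160:330,230:430],(800,680),interpolation=cv2.INTER_CUBIC)[80:])
E
```

```text
(no output)
```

View pics/c3.png

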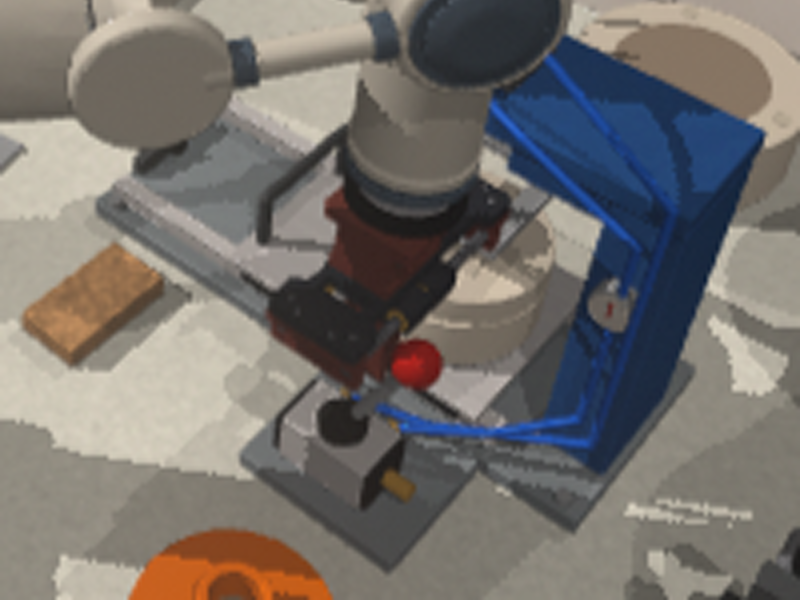

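The ball is held far over at (415,364) and the frame corner shows raised at (530,205). I'll hold a little longer and measure the frame.

Request:
arm_command(
  deltas="0 0 0 0 0 0 1;0 0 0 0 0 0 1;0 0 0 0 0 0 1;0 0 0 0 0 0 1;0 0 0 0 0 0 1;0 0 0 0 0 0 1",
)

```text
time: 9.2
tcp_pos: [0.4041, -0.3324, 0.2342]
orientation: [-3.141, -0.009, 1.504]
force: [3.8, 12.3, -4.2]
opening: 0.0006
```

Run:
```python
from h import *
np.set_printoptions(precision=3,suppress=True)
d0=np.load("side0.npy")
for k in range(2):
    im,d=optics.grab_frame("side"); P=press(cloud("side",d)); P0=press(cloud("side",d0))
    for Q in (P0,P):
        m=(Q[...,0]>-.062)&(Q[...,0]<.062)&(Q[...,1]>-.065)&(Q[...,1]<.065)&(Q[...,2]>.126)&(Q[...,2]<.27)&(im.max(-1).astype(int)-im.min(-1)<40)
        print(np.histogram(Q[m][:,2],bins=np.arange(.125,.275,.01))[0])
m=P[229:234,360:365]; print(m.reshape(-1,3)[::4])
```

```text
[441 222  76  78  15   9  11   5  45 158  23  11  11  15   7]
[39  1  0  0  2 96 40  0  0  0  0  0  0  8  2]
[441 222  76  78  15   9  11   5  45 158  23  11  11  15   7]
[ 27   3   0   0   3 106  28   0   0   0   0   0   0   8   2]
[[ 0.009 -0.04   0.186]
 [ 0.019 -0.048  0.183]
 [ 0.011 -0.049  0.186]
 [ 0.01  -0.047  0.181]
 [ 0.002 -0.048  0.183]
 [-0.003 -0.048  0.183]
 [ 0.01  -0.054  0.177]]
```

Request:
arm_command(
  deltas="0 0 0 0.8 0 0 1;0 0 0 1 0 0 1;0 0 0 1 0 0 1;0 0 0 1 0 0 1;0 0 0 1.2 0 0 1;0 0 0 2 0 0 1;0 0 0 4 0 0 1;0 0 0 4.3 0 0 1",
)

```text
time: 10.1
tcp_pos: [0.4133, -0.1824, 0.2352]
orientation: [-3.141, 0.001, 1.498]
force: [0.5, -0.1, 0.4]
opening: 0.0005
```

Request:
arm_command(
  deltas="0 0 0 0 3 0 1;0 0 0 0 4 0 1;0 0 0 0 4 0 1;0 0 0 0 4 0 1;0 0 0 0 2.2 0 1;0 0 0 0 0 0 1",
)

```text
time: 10.7
tcp_pos: [0.5868, -0.1949, 0.2338]
orientation: [-3.14, -0.0, 1.501]
force: [-0.5, 0.8, -0.8]
opening: 0.0005
```

Run:
```python
from h import *
np.set_printoptions(precision=3,suppress=True)
s=sensors.state();print(s["tcp_pos"],press(s["tcp_pos"]))
im,d=optics.grab_frame("side"); P=press(cloud("side",d))
hsv=cv2.cvtColor(im,cv2.COLOR_BGR2HSV); red=((hsv[...,0]<8)|(hsv[...,0]>172))&(hsv[...,1]>150)
m=red&(P[...,2]>.15)&(P[...,2]<.21)&(abs(P[...,0]+.17)<.03)&(abs(P[...,1])<.1); print("ball",m.sum(),P[m].mean(0))
m=(abs(P[...,0])<.06)&(abs(P[...,1]-.143)<.012)&(P[...,2]>.09)&(P[...,2]<.115); print("bar",m.sum(),P[m].mean(0),P[m].min(0),P[m].max(0))
m=(abs(P[...,0])<.062)&(abs(P[...,1])<.065)&(P[...,2]>.126)&(P[...,2]<.28)
print(np.histogram(P[m][:,2],bins=np.arange(.125,.285,.01))[0])
cv2.imwrite("pics/c4.png",cv2.resize(im[160:330,230:430],(800,680),interpolation=cv2.INTER_CUBIC)[80:])
```

```text
[ 0.587 -0.195  0.234] [0.001 0.111 0.234]
ball 102 [-0.169 -0.026  0.196]
bar 93 [-0.011  0.143  0.101] [-0.058  0.138  0.091] [0.045 0.151 0.106]
[104  34  27  54   9 337 126  10   9  14  10   9   7  49  81]
```

View pics/c4.png

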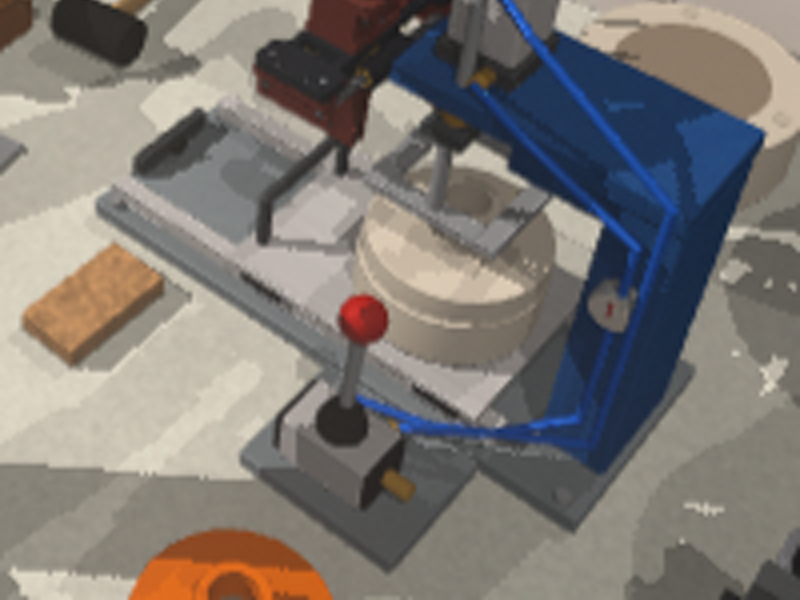

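The clamp is up and the ball is back near upright at (363,318). The gripper stands over the gap behind the bar at (300,165), so I'll lower and draw.

Request:
arm_command(
  deltas="0 0 0 0 0 3 1;0 0 0 0 0 3 1;0 0 0 0 0 1.9 1;0 0 0 0 0 0 1;0 0 0 0.5 0 0 1;0 0 0 0.5 0 0 1;0 0 0 0.5 0 0 1;0 0 0 0.5 0 0 1",
)

```text
time: 11.55
tcp_pos: [0.5871, -0.1751, 0.1583]
orientation: [3.139, 0.002, 1.5]
force: [-0.9, -2.7, 1.7]
opening: 0.0008
```

Request:
arm_command(
  deltas="0 0 0 0.8 0 0 1;0 0 0 1 0 0 1;0 0 0 1.2 0 0 1;0 0 0 1.4 0 0 1;0 0 0 1.4 0 0 1;0 0 0 1.4 0 0 1;0 0 0 1.4 0 0 1;0 0 0 1.4 0 0 1",
)

```text
time: 12.35
tcp_pos: [0.5936, -0.0739, 0.1564]
orientation: [-3.141, -0.0, 1.501]
force: [-0.9, -2.4, 2.1]
opening: 0.0007
```

Request:
arm_command(
  deltas="0 0 0 1.4 0 0 1;0 0 0 1.4 0 0 1;0 0 0 1.4 0 0 1;0 0 0 1.2 0 0 1;0 0 0 0.9 0 0 1;0 0 0 0.6 0 0 1;0 0 0 0.3 0 0 1;0 0 0 0 0 0 1",
)

```text
time: 13.15
tcp_pos: [0.5989, -0.003, 0.1565]
orientation: [3.141, -0.001, 1.501]
force: [0.7, 0.4, 0.5]
opening: -0.0001
```

Request:
arm_command(
  deltas="0 0 0 0.3 0 0 1;0 0 0 0.3 0 0 1;0 0 0 0.3 0 0 1;0 0 0 0 0 0 1",
)

```text
time: 13.55
tcp_pos: [0.5993, 0.003, 0.1566]
orientation: [-3.142, 0.005, 1.498]
force: [-0.9, -10.0, 0.2]
opening: 0.0004
```

The 10 N reading says the tray is at its stop. I'll back off, lift and look.

Request:
arm_command(
  deltas="0 0 0 -1 0 0 1;0 0 0 -1 0 0 1;0 0 0 0 0 -4 0;0 0 0 0 0 -4 0;0 0 0 0 0 -4 0;0 0 0 4 0 -3 0;0 0 0 4 0 0 0;0 0 0 0 0 0 0",
)

```text
time: 14.35
tcp_pos: [0.6039, 0.0691, 0.3084]
orientation: [3.139, -0.003, 1.505]
force: [0.3, -0.7, -0.9]
opening: 0.0451
```

Run:
```python
from h import *
np.set_printoptions(precision=4,suppress=True)
s=sensors.state();print(s["tcp_pos"],s["opening"])
im,d=optics.grab_frame("side"); C=cloud("side",d); P=press(C)
hsv=cv2.cvtColor(im,cv2.COLOR_BGR2HSV); red=((hsv[...,0]<8)|(hsv[...,0]>172))&(hsv[...,1]>150)
m=red&(P[...,2]>.15)&(P[...,2]<.21)&(abs(P[...,0]+.17)<.03)&(abs(P[...,1])<.1); print("ball",m.sum(),P[m].mean(0))
m=(abs(P[...,0])<.06)&(abs(P[...,1]-.323)<.02)&(P[...,2]>.09)&(P[...,2]<.112); print("bar",m.sum(),P[m].mean(0),P[m].min(0),P[m].max(0))
for a,b,r in((.15,.168,.026),(.118,.13,.073)):
    m=(abs(P[...,0])<.1)&(abs(P[...,1]-.18)<.1)&(P[...,2]>a)&(P[...,2]<b); Q=C[m]
    k=cv2.convexHull(Q[:,:2].astype(np.float32)); print(a,m.sum(),cv2.minEnclosingCircle(k),Q.min(0),Q.max(0),np.median(Q[:,2]))
cv2.imwrite("pics/c5.png",cv2.resize(im[150:300,220:420],(800,600),interpolation=cv2.INTER_CUBIC))
```

```text
[0.6039 0.0691 0.3084] 0.04512457296962727
ball 98 [-0.1695 -0.0266  0.1958]
bar 102 [-0.0028  0.3225  0.1006] [-0.0584  0.3167  0.0901] [0.0596 0.332  0.1066]
0.15 112 ((0.5937199592590332, -0.12725061178207397), 0.02719641476869583) [ 0.5667 -0.1533  0.1501] [ 0.6207 -0.1028  0.1607] 0.15669091997751528
0.118 831 ((0.5927382111549377, -0.12680500745773315), 0.07526766508817673) [ 0.521  -0.1995  0.118 ] [ 0.6679 -0.0555  0.13  ] 0.12351978679955566
```

View pics/c5.png

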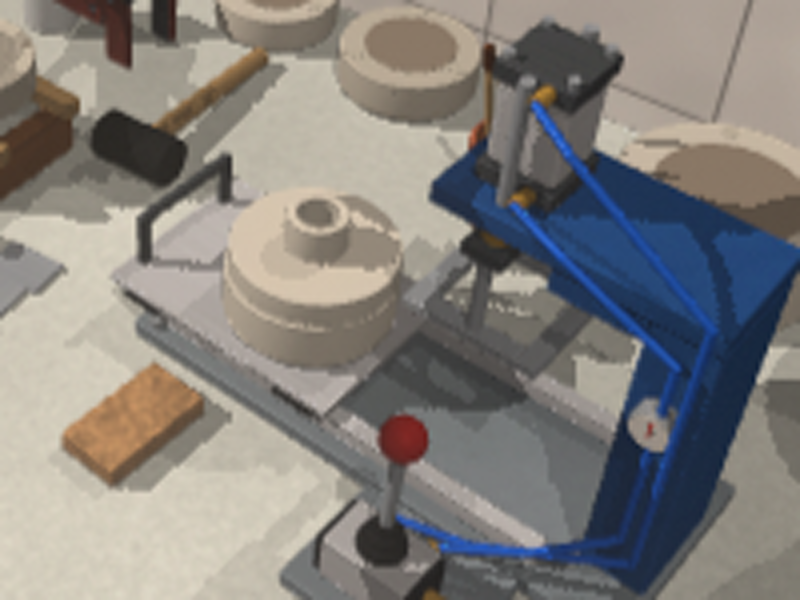

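The tray is fully out, with the bar at press y 0.3225. The mould sits flat with its neck at crop (317,220), world (0.593,-0.127), and its top at 0.157. The lever stands near upright, perhaps a few mm off, so I'll compare it with the start while moving to the neck.

Request:
arm_command(
  deltas="0 0 0 -4 0.3 0 0;0 0 0 -4 0 0 0;0 0 0 -4 0 0 0;0 0 0 -4 0 0 0;0 0 0 -3.6 0 0 0;0 0 0 0 0 0 0;0 0 0 0 0 3 0;0 0 0 0 0 0 0",
)

```text
time: 15.2
tcp_pos: [0.5915, -0.1309, 0.2717]
orientation: [-3.134, -0.002, 1.499]
force: [-0.2, 0.4, -0.6]
opening: 0.0877
```

Run:
```python
from h import *
from scipy.optimize import least_squares
np.set_printoptions(precision=4,suppress=True)
s=sensors.state();print(s["tcp_pos"],s["orientation"],s["opening"])
im1,d1=optics.grab_frame("side")
for im,d in((cv2.imread("pics/side0.png"),np.load("side0.npy")),(im1,d1)):
    P=press(cloud("side",d)); hsv=cv2.cvtColor(im,cv2.COLOR_BGR2HSV); red=((hsv[...,0]<8)|(hsv[...,0]>172))&(hsv[...,1]>150)
    m=red&(P[...,2]>.15)&(P[...,2]<.21)&(abs(P[...,0]+.17)<.03)&(abs(P[...,1])<.1); Q=P[m]
    r=least_squares(lambda p:np.linalg.norm(Q-p,axis=1)-.017,Q.mean(0)-[0,0,.01],loss='soft_l1',f_scale=.002); print(m.sum(),Q.mean(0),r.x,np.argwhere(m).mean(0))
```

```text
[ 0.5915 -0.1309  0.2717] [-3.134  -0.0019  1.4993] 0.08766739215666314
104 [-0.17   -0.0177  0.195 ] [-0.1637 -0.0148  0.1846] [257.5962 317.9712]
106 [-0.17   -0.0257  0.1954] [-0.1642 -0.0224  0.1848] [259.066  320.4245]
```

The lever is about 0.06 rad from its starting reading, inside the 0.1 band, and I'll check it again at the end. Now I'll correct and go down on the neck.

Request:
arm_command(
  deltas="0 0 0 0.4 0.1 2.5 0;0 0 0 0 0 2 0;0 0 0 0 0 1 0;0 0 0 0 0 0 0;0 0 0 0 0 0 0",
)

```text
time: 15.75
tcp_pos: [0.5944, -0.1264, 0.223]
orientation: [3.14, 0.0, 1.501]
force: [-0.8, 0.5, -0.3]
opening: 0.0881
```

Request:
arm_command(
  deltas="0 0 0 0 0 1 0;0 0 0 0 0 0.4 0;0 0 0 0 0 0 1;0 0 0 0 0 0 1;0 0 0 0 0 0 1;0 0 0 0 0 0 1;0 0 0 0 0 0 1;0 0 0 0 0 0 1",
  grip_force=30,
)

```text
time: 16.55
tcp_pos: [0.594, -0.1265, 0.2079]
orientation: [-3.142, 0.0, 1.501]
force: [-1.6, 0.4, 1.4]
opening: 0.0529
```

Request:
arm_command(
  deltas="0 0 0 0 0 0 1;0 0 0 0 0 0 1;0 0 0 0 0 -0.3 1;0 0 0 0 0 -0.5 1;0 0 0 0 0 -0.7 1;0 0 0 0 0 -1 1;0 0 0 0 0 -1 1;0 0 0 0 0 0 1",
)

```text
time: 17.35
tcp_pos: [0.5948, -0.1266, 0.2455]
orientation: [3.137, 0.001, 1.501]
force: [0.1, 0.9, -6.4]
opening: 0.0528
```

The cap is held: the force is -6.4 N and the opening 53 mm. I'll lift higher and carry it to the stand.

Request:
arm_command(
  deltas="0 0 0 0 0 -1.5 1;0 0 0 0 0 -2 1;0 0 0 0.5 -0.3 -1.5 1;0 0 0 1.5 -0.8 0 1;0 0 0 2.5 -1.3 0 1;0 0 0 3 -1.5 0 1;0 0 0 3 -1.5 0 1;0 0 0 3 -1.5 0 1",
)

```text
time: 18.15
tcp_pos: [0.5333, 0.0152, 0.2919]
orientation: [-3.14, -0.001, 1.501]
force: [0.2, -0.4, -6.3]
opening: 0.0527
```

Request:
arm_command(
  deltas="0 0 0 3 -1.5 0 1;0 0 0 3 -1.5 0 1;0 0 0 3 -1.6 0 1;0 0 0 3 -1.6 0 1;0 0 0 3 -1.6 0 1;0 0 0 3 -1.6 0 1;0 0 0 3 -1.5 0 1;0 0 0 2 -1 0 1",
)

```text
time: 18.95
tcp_pos: [0.4298, 0.2532, 0.2921]
orientation: [-3.14, -0.001, 1.503]
force: [0.8, -0.6, -6.0]
opening: 0.0532
```

Request:
arm_command(
  deltas="0 0 0 1.5 -0.8 0 1;0 0 0 1 -0.6 0 1;0 0 0 0.5 -0.3 0 1;0 0 0 0 0 0 1;0 0 0 0 0 0 1",
)

```text
time: 19.45
tcp_pos: [0.4175, 0.2815, 0.2925]
orientation: [3.141, 0.001, 1.5]
force: [0.8, -0.3, -5.0]
opening: 0.0533
```

Request:
arm_command(
  deltas="0 0 0 1 -0.4 0 1;0 0 0 1 -0.5 0 1;0 0 0 0 0 2 1;0 0 0 0 0 2.5 1;0 0 0 0 0 2.5 1;0 0 0 0 0 1.5 1;0 0 0 0 0 0 1;0 0 0 0 0 0 1",
)

```text
time: 20.25
tcp_pos: [0.4099, 0.3028, 0.2083]
orientation: [3.141, -0.0, 1.5]
force: [0.5, 0.4, -5.9]
opening: 0.053
```

Run:
```python
from h import *
np.set_printoptions(precision=4,suppress=True)
s=sensors.state();print(s["tcp_pos"],s["force"])
im,d=optics.grab_frame("side"); C=cloud("side",d)
e=[.41,.3025]
m=(np.hypot(C[...,0]-e[0],C[...,1]-e[1])<.11)&(C[...,2]>.1)&(C[...,2]<.125); Q=C[m]
print(m.sum(),Q.min(0),Q.max(0),np.median(Q[:,2]),cv2.minEnclosingCircle(Q[:,:2].astype(np.float32)))
cv2.imwrite("pics/c6.png",cv2.resize(im[130:250,110:270],(800,600),interpolation=cv2.INTER_CUBIC))
```

```text
[0.4099 0.3028 0.2083] [ 0.5483  0.4461 -5.8935]
604 [0.3372 0.2252 0.1003] [0.4814 0.371  0.125 ] 0.12213993331596923 ((0.40822741389274597, 0.29960742592811584), 0.0746605172753334)
```

View pics/c6.png

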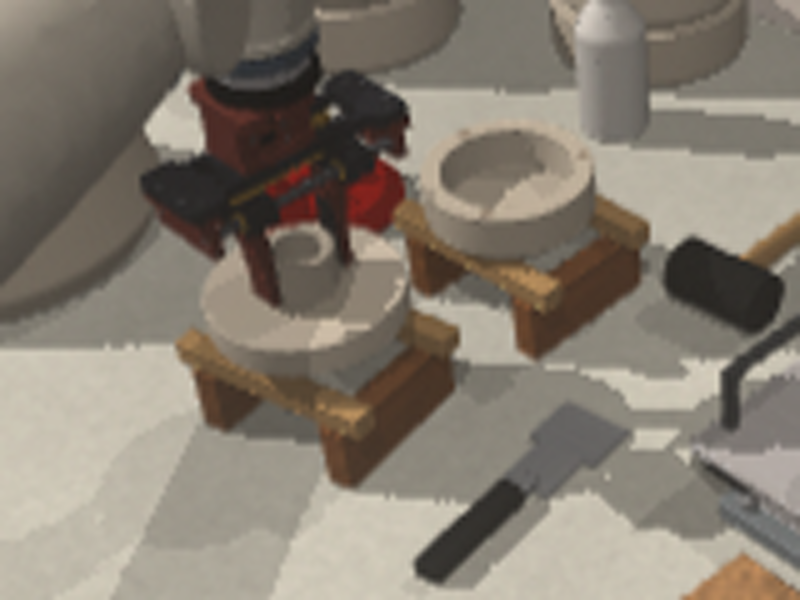

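The cap is level and over both battens, its centre at about (0.408,0.300) against the stand's (0.410,0.302). I'll lower it gently.

Request:
arm_command(
  deltas="0 0 0 0 0 0.6 1;0 0 0 0 0 0.6 1;0 0 0 0 0 0.4 1;0 0 0 0 0 0.2 1;0 0 0 0 0 0.2 1;0 0 0 0 0 0 1",
)

```text
time: 20.9
tcp_pos: [0.4098, 0.3025, 0.1873]
orientation: [-3.141, 0.0, 1.5]
force: [0.1, 0.2, -6.8]
opening: 0.053
```

Request:
arm_command(
  deltas="0 0 0 0 0 0.1 1;0 0 0 0 0 0.1 1;0 0 0 0 0 0.1 1;0 0 0 0 0 0 1",
)

```text
time: 21.3
tcp_pos: [0.4099, 0.3026, 0.1849]
orientation: [3.141, -0.0, 1.5]
force: [-0.3, 0.6, -4.6]
opening: 0.0533
```

Request:
arm_command(
  deltas="0 0 0 0 0 0.1 1;0 0 0 0 0 0.1 1;0 0 0 0 0 0 1",
)

```text
time: 21.6
tcp_pos: [0.4098, 0.3026, 0.1849]
orientation: [3.14, -0.001, 1.501]
force: [-3.7, -3.2, 5.6]
opening: 0.0532
```

Contact is made, so I'll release and lift clear.

Request:
arm_command(
  deltas="0 0 0 0 0 0 0.3;0 0 0 0 0 0 0.2;0 0 0 0 0 0 0;0 0 0 0 0 0 0;0 0 0 0 0 0 0;0 0 0 0 0 0 0;0 0 0 0 0 0 0;0 0 0 0 0 0 0",
)

```text
time: 22.4
tcp_pos: [0.4098, 0.3026, 0.1826]
orientation: [-3.142, 0.0, 1.501]
force: [-0.6, 0.1, -0.5]
opening: 0.0876
```

Request:
arm_command(
  deltas="0 0 0 0 0 -1 0;0 0 0 0 0 -2 0;0 0 0 0 0 -3 0;0 0 0 0 0 -4 0;0 0 0 0 0 -4 0;0 0 0 4 0 0 0;0 0 0 4 0 0 0;0 0 0 0 0 0 0",
)

```text
time: 23.2
tcp_pos: [0.4151, 0.3856, 0.322]
orientation: [-3.14, -0.0, 1.504]
force: [0.8, -0.5, -0.2]
opening: 0.0877
```

Run:
```python
from h import *
from scipy.optimize import least_squares
np.set_printoptions(precision=4,suppress=True)
s=sensors.state();print(s["tcp_pos"],s["force"],s["opening"],s["time"])
for n in("side","top"):
    im,d=optics.grab_frame(n); C=cloud(n,d)
    x,y,z=C[...,0],C[...,1],C[...,2]
    m=(np.hypot(x-.41,y-.3025)<.09)&(z>.094)&(z<.108); Q=C[m]; print(n,"cap",m.sum(),cv2.minEnclosingCircle(Q[:,:2].astype(np.float32)),np.median(Q[:,2]))
    A=np.c_[Q[:,:2]-.3,np.ones(len(Q))]; print("slope",np.linalg.lstsq(A,Q[:,2],rcond=None)[0][:2])
    m=(np.hypot(x-.41,y-.3025)<.045)&(z>.125)&(z<.15);Q=C[m]; print("neck",m.sum(),cv2.minEnclosingCircle(Q[:,:2].astype(np.float32)),np.median(Q[:,2]))
    m=(np.hypot(x-.41,y-.3025)<.15)&(z>.066)&(z<.083); print("stand",m.sum(),cv2.minAreaRect(C[m][:,:2].astype(np.float32)*1000))
    P=press(C); hsv=cv2.cvtColor(im,cv2.COLOR_BGR2HSV); red=((hsv[...,0]<8)|(hsv[...,0]>172))&(hsv[...,1]>150)
    m=red&(P[...,2]>.15)&(P[...,2]<.21)&(abs(P[...,0]+.17)<.03)&(abs(P[...,1])<.1); Q=P[m]
    r=least_squares(lambda p:np.linalg.norm(Q-p,axis=1)-.017,Q.mean(0)-[0,0,.01],loss='soft_l1',f_scale=.002); print("ball",m.sum(),r.x,np.argwhere(m).mean(0))
    if n=="top":
        im0=cv2.imread("pics/top0.png");d0=np.load("top0.npy");P=press(cloud(n,d0));hsv=cv2.cvtColor(im0,cv2.COLOR_BGR2HSV); red=((hsv[...,0]<8)|(hsv[...,0]>172))&(hsv[...,1]>150)
        m=red&(P[...,2]>.15)&(P[...,2]<.21)&(abs(P[...,0]+.17)<.03)&(abs(P[...,1])<.1);print("ball0",np.argwhere(m).mean(0))
    m=(abs(P[...,0])<.06)&(abs(P[...,1]-.323)<.02)&(P[...,2]>.09)&(P[...,2]<.112)
    if n=="side": 
        print("bar",P[m].mean(0)); k=(np.hypot(P[...,0],P[...,1]-.18)<.1)&(P[...,2]>.09)&(P[...,2]<.106);Q=P[k];print("low",cv2.minEnclosingCircle(Q[:,:2].astype(np.float32)),np.median(Q[:,2]))
        k=(abs(P[...,0])<.062)&(abs(P[...,1])<.065)&(P[...,2]>.126)&(P[...,2]<.28);print(np.histogram(P[k][:,2],bins=np.arange(.125,.285,.01))[0])
        cv2.imwrite("pics/c7.png",cv2.resize(im[130:330,110:430],(800,500),interpolation=cv2.INTER_CUBIC))
```

```text
[0.4151 0.3856 0.322 ] [ 0.8128 -0.5195 -0.1861] 0.0877425607419399 23.2
side cap 670 ((0.4097500741481781, 0.2996336817741394), 0.0755581185221672) 0.10033853685387112
slope [0.0025 0.0048]
neck 100 ((0.4095698595046997, 0.30131810903549194), 0.0289533119648695) 0.1328599233961632
stand 241 ((444.7173156738281, 289.400146484375), (168.46273803710938, 216.1588592529297), 88.23479461669922)
ball 100 [-0.1643 -0.0223  0.1849] [259.05 320.64]
bar [-0.0016  0.3228  0.1005]
low ((0.0029201037250459194, 0.1786084771156311), 0.07735688239336014) 0.09718849621680548
[  0   0   0   0   7 347 119  11  12  10  11  10   6  49  82]
top cap 626 ((0.4059538245201111, 0.30146875977516174), 0.07313267886638641) 0.10153139156480806
slope [0.0026 0.0065]
neck 72 ((0.404804527759552, 0.30189409852027893), 0.026876283809542656) 0.13559803797706127
stand 147 ((450.472412109375, 309.3636169433594), (216.2241973876953, 170.3682861328125), 8.213455200195312)
ball 47 [-0.1687 -0.0228  0.1871] [225.1489 333.6809]
ball0 [224.9423 331.6731]
```

View pics/c7.png

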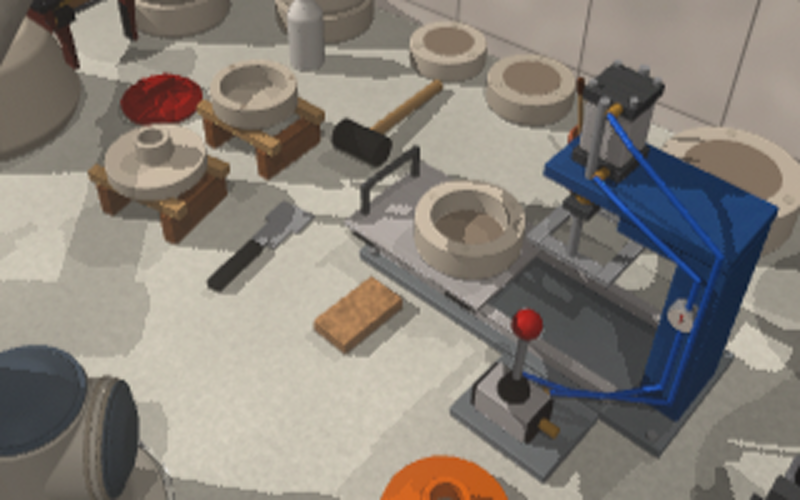

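All the checks pass: the lever is about 0.02 rad from upright, the clamp is up, the tray is out, and the cap is level and centred. I'm handing in.

```bash
python3 -c "
from plant import job; print(job.job_done())"
```

```text
the job is handed in; nothing more can be done
None
```

The mould is open and the top half is on the empty drying stand. I handed the job in after about 23.3 s of robot time, and no verdict is reported.

I held the lever over for about 4 s, until the clamp head was up, then let it spring back. I drew the tray to its stop by the bar, lifted the top half by its neck and set it down neck up.

Last checks before hand-in:

| Item | Reading |
|---|---|
| Clamp frame | about 48 mm above its start height, steady after release |
| Tray bar | press y 0.323 m, so about 180 mm out |
| Lower half | flat on the tray, about 3 mm from its seat |
| Top half | level within 0.01 rad, disc top at about 0.101 m as expected, centre within about 6 mm of the stand's |
| Set-down | vertical force about 6 N at contact |
| Gripper | clear of everything, with force readings under 1 N |

**Lever:** it settled 0.06 rad from its reading in the first picture, but only about 0.02 rad from upright by the given pivot. That is inside the 0.10 limit, so I left it alone.

**Stand check:** the last automatic fit of the empty stand was unusable, because it also picked up the neighbouring stand. I relied on the earlier fit and on the final picture. The other objects I did not measure; in the final picture they look unmoved.

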